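Set the gem dealer's desk for weighing and viewing

ROBOT

A 6-joint arm with a two-finger parallel gripper is mounted at the origin on the work surface. World frame = base frame: x ahead of the robot, y to its left, z up, the work surface at z = 0. Lengths are in m, angles in rad, forces in N, time in s.
With the tool pointing down it reaches from about 0.225 to 0.875 m from the base axis. Payload 3.4 kg.
Tool frame: the origin (TCP) lies on the centre line of the jaws, within the pads' length; the fingertips stand 14 mm ahead of it and the grasp point (between the pads) lies 5 mm behind it; z points along the fingers, y is the direction in which the jaws open and shut (so a half turn about z gives the same grasp; the last joint's range is limited). The gripper opens to 85 mm and grips with 20 to 120 N. Pads are 22 mm wide; open, the fingers measure 114 mm over their backs; the gripper's body (76 mm by 85 mm) begins 54 mm behind the grasp point. The pads swing forward as they close: fully open they stand 13 mm farther back than shut.
Start: joints at [1.012, 0.276, 1.505, -0, 1.361, -0.121], TCP at [0.244, 0.521, 0.245] pointing down, gripper open.
Joint ranges: [-2.89, 2.89], [-0.75, 2.08], [0.22, 2.7], [-1.18, 4.32], [0.11, 2.71], [-2.7, 2.7]. Speed limits (rad/s): [2.57, 2.57, 3.14, 3.14, 3.14, 3.14].

INTERFACE

Orientations are given as a unit quaternion [w, x, y, z].
In Python, from station import manip gives the robot as it stands.
- The arm moves only by the shell command python3 -m pendant 'ROWS' [OPENING] [FORCE]. ROWS is JSON, a list of rows, each an object with "offset": the shift along the world's x, y, z in mm, a list of three; "spin": the turn about the world's z in rad. In form: [{"offset": [dx, dy, dz], "spin": spin}, ...]. A call has 1 to 10 rows; each row shifts and turns the commanded pose from where the row before left it; what a row does not reach is not made up. A row lasts 1/12 s, in which the tool goes at most 41.7 mm and 7.16 degrees, less where a joint would pass 70% of its speed; a pose out of reach is approached as far as the arm can. A call is refused whole if a number of a shift passes 41.7 or a number of a turn 0.125, either way. A call with a gripper value outside its range is refused whole. OPENING is the finger opening in mm, from 0 to 85.4, set as the call begins (- or left out, the last holds). The fingers move at their own pace and stop on an object; FORCE is the grip in N (left out, the last holds). Time passes only in rows, so rows that do not move let the fingers close. It gives the time, the measured TCP pose, the force and the opening at its end, in the units of the state.
- manip.sense(): the state, without advancing time (a new reading comes with each control period).
- manip.snapshot(name): name is "scene" or "top" or "wrist"; returns a dict with "pixels" (480x640x3 uint8, red, green, blue), "intrinsics" (3x3 intrinsics, pixels), "R" (3x3) and "t" (3): a world point X has camera coordinates R X + t. Camera axes: x right, y down, z forward; pixel columns grow to the right and rows downward; lengths in m; the calibration is good to about 2 mm. The wrist camera is an equidistant fisheye: a pixel r from the principal point sees the ray r / f radians off the axis. A picture is of the moment at which its call begins. There is no depth.
- manip.sign_off(): hands the job in, once; it reports no verdict.
Trained networks look in a picture, given as the dict that the camera call returned (one of the last four; its "shot" number tells which), for a name from the list of things; names that differ only in an ending like _2 or _b are one class to them, and where a whole thing is asked for, a point or a joint stands for the part that bears it (a point fixed in the world has none). Each returns a list of dicts, best first, with "p" (0 to 1); they miss things now and then, are a little off and sometimes report something else, mostly with a low value. They report only what shows in the picture. A call takes as long as a camera call.
- manip.search_frame(picture, target): "location" ([row, column] in pixels, amid what is visible of it).
- manip.masks_of(picture, target): "region" (480x640 bool, what is visible of it) and "location" ([row, column] in pixels, amid what is visible of it).
The state is a dict: "clock": time; "joint_pos": joint angles; "dq": joint speeds; "effort": joint torques, N m; "tcp_pos": TCP position; "eef_rot": TCP orientation; "ft_force": force on the tool from outside, world axes, zero at the start; "wrist_torque": the same for the moment, N m; "width": opening from 0.0 (shut) to 1.0 (fully open).
Only numpy, scipy, OpenCV 4.12 (cv2) and the standard library are available. Lean on these libraries where they do the work, as an engineer would, in place of code of your own. Each camera call takes 0.05 s, during which the arm holds its last target. There are 200 camera calls.

TASK

Set up the stone dealer's mat for the next customer: put the gem cup on the middle of the scale's pan and lay the rectangular step-cut stone flat on the pad inside that cup; lay the round stone flat on the middle of the light pad; stand the loupe at the centre of the mat, midway between scale and light pad, and stand the calibration weight upright directly behind the loupe (on the side away from the robot) with a gap of about 3 cm between them. Let go of everything and leave the elephant and the calculator where they are.

Things in the scene. Friction and masses are not known exactly. Their poses are not given: they have to be found in the camera images.
- mat_mid (a point): Dark brown leather desk mat, 220 (its x) by 440 (its y) by 2 mm thick, lying fixed on the desk. Point at the centre of its top face, 2 mm above the desk, midway between the middle of the scale's body and the middle of the light pad. Its x axis points across the mat, away from the robot (behind = +x), turned up to 0.2 rad from world x; z up.
- scale_pan (a point): Black pocket scale, 110 x 90 mm, fixed on one end of the mat (left or right end), with a flat round steel pan 76 mm across on top and a small display along its near edge. Point at the centre of the pan's top face, 24 mm above the desk and 12 mm along the scale's own +x from the middle of its body; z up. The pan does not sink.
- light_top (a point): Square light pad (for looking through stones), 90 x 90 mm, aluminium rim and flat white face, fixed on the other end of the mat. Point at the centre of its face, 16 mm above the desk; z up.
- cup_center (a point): Round black gem cup, 60 mm outer diameter, 18 mm high, upright sides, filled with a firm white pad whose flat top is 14 mm above the cup's underside; the rim stands 4 mm above the pad, inner diameter 55 mm. Origin at its centre, half-way up; z up. Loose; starts standing upright on the desk in the row beyond the mat. Mass about 40 g.
- stepstone_center (a point): Pale green rectangular step-cut stone, 30 mm along its x, 20 mm along its y, 20 mm high: upright sides up to 14 mm above its flat underside, then two smaller steps to the top. Origin at its centre, half-way up; z up. Loose; starts standing upright on the desk in the row beyond the mat. Starts at any yaw. Mass about 25 g.
- roundstone_center (a point): Pale green round stone, 30 mm in diameter, 20 mm high: upright sides up to 13 mm above its flat underside, then sloping in to a flat top 16 mm across. Origin at its centre, half-way up; z up. Loose; starts standing upright on the desk in the row beyond the mat. Mass about 35 g.
- loupe_center (a point): Stand loupe: black barrel 38 mm high with a steel ring and pale lens on top; 38 mm diameter at foot and head, 34 mm at the waist (8 to 30 mm up). Origin at its centre, half-way up; z up. Loose; starts standing upright on the desk in the row beyond the mat. Mass about 70 g.
- weight_center (a point): Steel calibration weight with a knob: body 30 mm in diameter up to 32 mm, a neck 14 mm across, a knob 20 mm across on top, 50 mm high in all. Origin at its centre, half-way up; z up. Loose; starts standing upright on the desk in the row beyond the mat. Mass about 190 g.
- elephant: Bystander: brass elephant figure, about 110 x 45 x 75 mm, standing on the desk to the left of the mat. Origin on the desk under its middle; its trunk points to its -x. Not to be disturbed.
- calculator: Bystander: black desk calculator, 140 (its x) x 80 x 16 mm, lying on the desk to the right of the mat. Origin under its middle. Not to be disturbed.

How it is judged:
At the end, for the whole second after the job is handed in: All upright, base down, at rest: cup on the pan within 12 mm of its centre; step stone in the cup within 10 mm; round stone on the light pad within 15 mm; loupe on the mat within 15 mm of its centre; weight behind it, gap 10-50 mm, within 20 mm of the mat's centre line, over 30 mm past its centre (angle between each of cup_center, stepstone_center, roundstone_center, loupe_center, weight_center's own z axis and vertical below 0.1 rad and linear speed of each of cup, stepstone, roundstone, loupe, weight below 0.01 m/s and angular speed of each of cup, stepstone, roundstone, loupe, weight below 0.1 rad/s and horizontal distance between cup_center and scale_pan below 0.012 m and z of cup_center in the frame of scale_pan between 0.005 and 0.013 m and horizontal distance between stepstone_center and cup_center below 0.01 m and z of stepstone_center in the frame of cup_center between 0.012 and 0.018 m and horizontal distance between roundstone_center and light_top below 0.015 m and z of roundstone_center in the frame of light_top between 0.0055 and 0.0135 m and horizontal distance between loupe_center and mat_mid below 0.015 m and z of loupe_center in the frame of mat_mid between 0.015 and 0.023 m and x of weight_center in the frame of mat_mid above 0.03 m and y of weight_center in the frame of mat_mid between -0.02 and 0.02 m and horizontal distance between weight_center and loupe_center between 0.044 and 0.084 m and z of weight_center in the frame of mat_mid between 0.021 and 0.029 m); the robot touches nothing.
It fails at once if the elephant is pushed more than 15 mm from its place (distance of elephant from where it was at the start of the episode above 0.015 m).
It fails at once if the elephant is tipped (angle between elephant's own z axis and vertical above 0.3 rad).
It fails at once if the calculator is pushed more than 15 mm from its place (distance of calculator from where it was at the start of the episode above 0.015 m).
It also fails if it takes over 112 s, if anything falls off the work surface, if the arm or the gripper's body presses on something with over 40 N, if the wrist force passes 120 N, or if a joint passes its speed limit or range.

## Working session

There is one attempt and no reset: what is moved stays moved. The work goes in short steps, Python scripts to look and compute and a shell command to move; the robot and the scene stay as the last step left them, time stands still between calls to the robot, and variables do not carry over. Pictures are saved under pics/ and viewed, about 12 in all and at most 16, crops included, and the job is handed in when it is done.

```bash
mkdir -p pics
cat > h.py <<'E'
import numpy as np, cv2
from station import manip
def ray(p,rc):
    K=np.array(p["intrinsics"]);R=np.array(p["R"]);t=np.array(p["t"])
    d=np.linalg.inv(K)@np.array([rc[1],rc[0],1.0]); return -R.T@t, R.T@d
def at(p,rc,z):
    c,d=ray(p,rc); return c+d*(z-c[2])/d[2]
def proj(p,X):
    c=np.array(p["R"])@X+np.array(p["t"]); q=np.array(p["intrinsics"])@c; return q[:2]/q[2]
def save(p,n): cv2.imwrite("pics/"+n,p["pixels"][:,:,::-1])
E
python3 - <<'E'
from h import *
np.set_printoptions(precision=4,suppress=True)
s=manip.sense();print(s["clock"],s["tcp_pos"],s["eef_rot"],s["width"])
Z=dict(scale_pan=.015,light_top=.012,cup_center=.009,stepstone_center=.01,roundstone_center=.01,loupe_center=.019,weight_center=.025,elephant=.03,calculator=.008)
for v in("top","scene"):
    p=manip.snapshot(v);save(p,v+"0.png");print(v,ray(p,(240,320))[0])
    for n,z in Z.items():
        for m in manip.masks_of(p,n)[:2]:
            print(n,round(m["p"],2),np.round(m["location"],1),m["region"].sum(),at(p,m["location"],z)[:2])
E
```

```text
0.0 [0.2435 0.5204 0.2444] [-0.0003  0.2171  0.9761 -0.0009] 1.0034366175242602
top [0.3776 0.0097 1.1711]
scale_pan 0.92 [265.2 390.3] 1611 [ 0.4833 -0.1896]
light_top 0.93 [243.3 258.4] 1323 [0.5296 0.1382]
cup_center 0.63 [183.2 269.1] 472 [0.6845 0.1182]
stepstone_center 0.61 [192.3 228.5] 95 [0.6576 0.2194]
roundstone_center 0.48 [190.7 356.2] 112 [ 0.6712 -0.1036]
loupe_center 0.72 [188.4 311.6] 209 [0.6716 0.0099]
elephant 0.65 [262.5 155.2] 799 [0.4739 0.3826]
calculator 0.98 [270.3 463.2] 1918 [ 0.4759 -0.373 ]
scene [ 1.1917 -0.5251  0.63  ]
scale_pan 0.79 [285.4 220.1] 1982 [ 0.4896 -0.1916]
scale_pan 0.7 [245.9 430.8] 174 [0.6579 0.2122]
light_top 0.65 [236.4 354. ] 1214 [0.5259 0.1166]
light_top 0.18 [244.3 431. ] 200 [0.6517 0.2206]
cup_center 0.75 [271.2 408. ] 646 [0.6812 0.1178]
stepstone_center 0.65 [245.5 431.5] 172 [0.6536 0.2204]
roundstone_center 0.81 [321.6 318. ] 237 [ 0.6793 -0.1095]
roundstone_center 0.66 [185.  425.2] 894 [0.4673 0.4153]
loupe_center 0.9 [287.9 366.4] 514 [0.6745 0.0106]
loupe_center 0.3 [320.8 316.8] 231 [ 0.6839 -0.1158]
weight_center 0.6 [337.7 255.4] 448 [ 0.6555 -0.2221]
elephant 0.82 [183.1 425.1] 779 [0.4839 0.3923]
calculator 0.88 [334.8 127.3] 3063 [ 0.4959 -0.3759]
```

Run:
```python
import cv2
a=cv2.imread("pics/top0.png");b=a[160:310,130:510];cv2.imwrite("pics/t1.png",cv2.resize(b,None,fx=2.1,fy=2.1,interpolation=cv2.INTER_CUBIC))
```

```text
(no output)
```

View pics/t1.png

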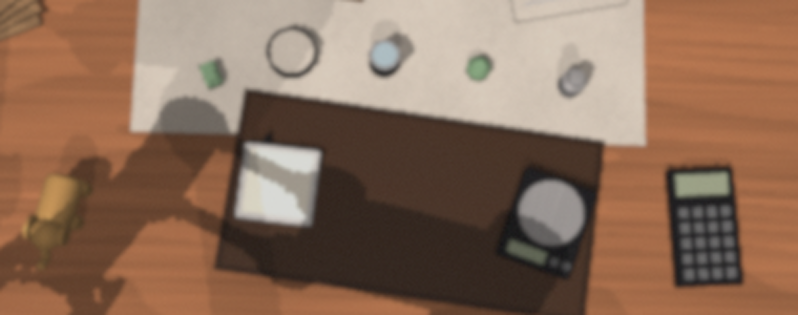

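View pics/scene0.png

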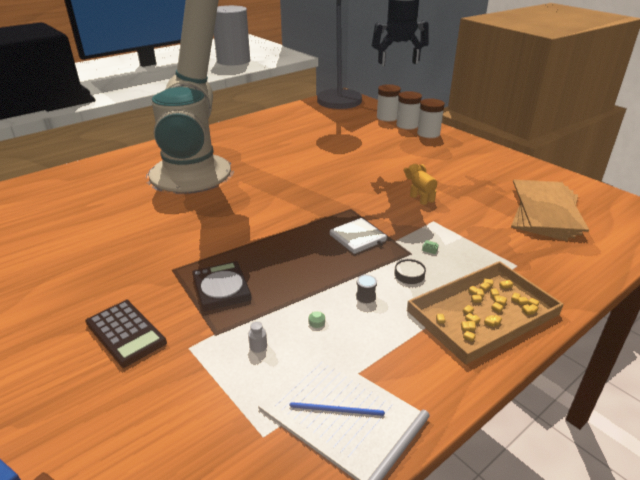

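Top view: row left to right is step stone (211,73 in the crop), cup (292,51), loupe (385,55), round stone (479,67), weight (572,80). The light pad is on the left end and the scale on the right end; the tray lies beyond the row. Now the geometry.

Run:
```python
from h import *
np.set_printoptions(precision=4,suppress=True)
p=manip.snapshot("top")
f=lambda u,v,z: at(p,(160+v/2.1,130+u/2.1),z)[:2]
c=[f(u,v,.002) for u,v in((246,91),(603,143),(584,315),(217,267))]
print(c,np.mean(c,0)); print("pan",f(551,212,.024)); print("light",np.mean([f(u,v,.016) for u,v in((243,142),(322,150),(314,228),(235,219))],0))
print("cup",f(292,51,.018),"loupe lens",f(384,55,.038),"wt",f(568,86,.01),f(577,72,.05),"step",f(211,73,.012),"round",f(479,67,.015))
s=np.array([f(u,v,.02) for u,v in((527,165),(597,186),(568,277),(499,254))]);print("scale",s,s.mean(0))
w=manip.snapshot("wrist");save(w,"w0.png");print(ray(w,(240,320))[0],np.array(w["R"]),np.array(w["intrinsics"]))
```

```text
[array([0.6323, 0.1722]), array([ 0.5804, -0.2601]), array([ 0.375 , -0.2358]), array([0.4204, 0.1961])] [ 0.502  -0.0319]
pan [ 0.4931 -0.1932]
light [0.518  0.1268]
cup [0.6794 0.1173] loupe lens [0.6725 0.0069] wt [ 0.6477 -0.2164] [ 0.6555 -0.2193] step [0.6509 0.2137] round [ 0.6669 -0.1079]
scale [[ 0.5484 -0.1655]
 [ 0.5256 -0.2484]
 [ 0.4182 -0.2136]
 [ 0.4428 -0.1331]] [ 0.4838 -0.1901]
[0.1793 0.5511 0.3753] [[ 0.4234  0.9059 -0.001 ]
 [ 0.8693 -0.406   0.2817]
 [ 0.2549 -0.1201 -0.9595]] [[371.6483   0.     318.4126]
 [  0.     371.6483 234.9201]
 [  0.       0.       1.    ]]
```

```bash
python3 -m pendant '[{"offset":[20,-32,0],"spin":0.03},{"offset":[20,-32,0],"spin":0.03},{"offset":[20,-32,0],"spin":0.03},{"offset":[20,-32,0],"spin":0.03},{"offset":[20,-32,0],"spin":0.03},{"offset":[20,-32,0],"spin":0.03},{"offset":[20,-32,0],"spin":0.03},{"offset":[20,-32,0],"spin":0.03},{"offset":[20,-32,0],"spin":0.03},{"offset":[20,-32,0],"spin":0.02}]'
python3 -m pendant '[{"offset":[20,-32,0],"spin":0},{"offset":[20,-32,0],"spin":0},{"offset":[20,-32,0],"spin":0},{"offset":[20,-32,0],"spin":0},{"offset":[20,-32,0],"spin":0},{"offset":[20,-32,0],"spin":0},{"offset":[0,0,0],"spin":0},{"offset":[0,0,0],"spin":0}]'
cat >> h.py <<'E'
def wray(p,rc):
    K=np.array(p["intrinsics"]);R=np.array(p["R"]);t=np.array(p["t"])
    x=(rc[1]-K[0,2])/K[0,0];y=(rc[0]-K[1,2])/K[1,1];th=np.hypot(x,y);k=np.sinc(th/np.pi)
    return -R.T@t, R.T@np.array([x*k,y*k,np.cos(th)])
def wat(p,rc,z):
    c,d=wray(p,rc); return c+d*(z-c[2])/d[2]
def wproj(p,X):
    c=np.array(p["R"])@X+np.array(p["t"]);K=np.array(p["intrinsics"])
    r=np.hypot(c[0],c[1]);th=np.arctan2(r,c[2]);return K[:2,2]+K[0,0]*th*c[:2]/r
def flat(p,x0,x1,y0,y1,z,s):
    "rectified view at height z: s px per m, up=+x, left=+y"
    H=int((x1-x0)*s);W=int((y1-y0)*s);m=np.zeros((H,W,2),np.float32)
    for i in range(H):
        for j in range(W): m[i,j]=wproj(p,np.array([x1-i/s,y1-j/s,z]))
    return cv2.remap(p["pixels"][:,:,::-1].copy(),m,None,cv2.INTER_CUBIC)
E
python3 - <<'E'
from h import *
s=manip.sense();print(s["tcp_pos"],s["eef_rot"])
w=manip.snapshot("wrist");save(w,"w1.png");print(ray(w,(240,320))[0])
im=flat(w,.37,.75,-.27,.27,.016,1400);cv2.imwrite("pics/f1.png",im)
Z=dict(scale_pan=.02,light_top=.014,cup_center=.013,stepstone_center=.012,roundstone_center=.012,loupe_center=.025,weight_center=.03)
for n,z in Z.items():
    for m in manip.masks_of(w,n)[:1]: print(n,round(m["p"],2),np.round(m["location"],1),m["region"].sum(),wat(w,m["location"],z)[:2])
E
```

```text
clock: 1.93
tcp_pos: [0.4444, 0.1991, 0.2456]
eef_rot: [0.0, 0.073, 0.997, 0.0]
ft_force: [0.4, 0.9, -0.5]
width: 1.002
clock: 2.6
tcp_pos: [0.5646, 0.0071, 0.2448]
eef_rot: [-0.0, 0.076, 0.997, 0.0]
ft_force: [0.8, 1.0, -0.0]
width: 0.998
[0.56457423 0.00705991 0.24482908] [-3.15843996e-04  7.55493207e-02  9.97142006e-01  1.39227010e-04]
[0.49416913 0.01774407 0.37486719]
scale_pan 0.94 [151.3 124. ] 7844 [ 0.47669971 -0.18466534]
light_top 0.93 [142.5 431.2] 7642 [0.52095598 0.12649167]
cup_center 0.98 [283.9 432.2] 1808 [0.6729225 0.1167145]
stepstone_center 0.81 [246.6 512.2] 557 [0.64562689 0.21646965]
roundstone_center 0.6 [303.3 234.7] 618 [ 0.66328665 -0.10201046]
loupe_center 0.63 [ 92.4 623.8] 2682 [0.4748378  0.38891061]
weight_center 0.56 [308.1 135.5] 820 [ 0.64868043 -0.21719977]
```

View pics/f1.png

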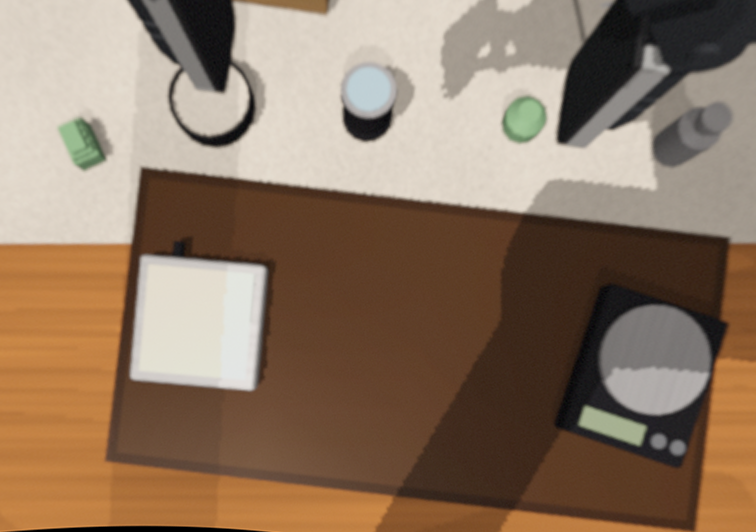

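```bash
python3 -m pendant '[{"offset":[18.7,18.5,-24],"spin":0},{"offset":[18.7,18.5,-24],"spin":0},{"offset":[18.7,18.5,-24],"spin":0},{"offset":[18.7,18.5,-24],"spin":0},{"offset":[18.7,18.5,-24],"spin":0},{"offset":[18.7,18.5,-24],"spin":0},{"offset":[0,0,0],"spin":0},{"offset":[0,0,0],"spin":0}]' 85
python3 - <<'E'
from h import *
s=manip.sense();print(s["tcp_pos"])
w=manip.snapshot("wrist")
im=flat(w,.59,.75,.07,.25,.018,4000);cv2.imwrite("pics/f2.png",im);print(ray(w,(240,320))[0])
E
```

```text
clock: 3.67
tcp_pos: [0.6751, 0.1211, 0.099]
eef_rot: [-0.002, 0.073, 0.997, -0.0]
ft_force: [0.3, -0.1, 0.9]
width: 0.996
[0.67507143 0.121143   0.09902309]
[0.60506157 0.13150597 0.22928646]
```

View pics/f2.png

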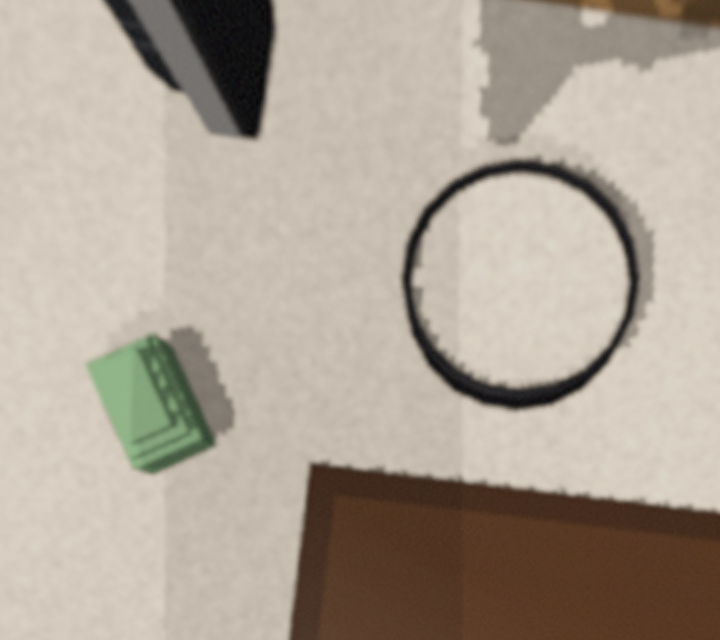

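```bash
python3 -m pendant '[{"offset":[2.5,-0.6,0],"spin":0},{"offset":[2.5,-0.6,-25],"spin":0},{"offset":[0,0,-25],"spin":0},{"offset":[0,0,-15],"spin":0},{"offset":[0,0,-10],"spin":0},{"offset":[0,0,-5],"spin":0},{"offset":[0,0,0],"spin":0},{"offset":[0,0,0],"spin":0}]'
python3 - <<'E'
from h import *
s=manip.sense();print(s["tcp_pos"],s["ft_force"])
E
```

```text
clock: 4.38
tcp_pos: [0.6818, 0.1183, 0.0228]
eef_rot: [0.001, 0.074, 0.997, 0.0]
ft_force: [0.1, 0.0, 0.8]
width: 0.994
[0.68177546 0.11832436 0.02276975] [0.08792678 0.01141245 0.7925234 ]
```

```bash
python3 -m pendant '[{"offset":[-1,1,-5],"spin":0},{"offset":[0,0,0],"spin":0}]'
python3 -m pendant '[{"offset":[0,0,0],"spin":0},{"offset":[0,0,0],"spin":0},{"offset":[0,0,0],"spin":0},{"offset":[0,0,0],"spin":0},{"offset":[0,0,0],"spin":0},{"offset":[0,0,0],"spin":0}]' 50 25
python3 -m pendant '[{"offset":[0,0,5],"spin":0},{"offset":[0,0,15],"spin":0},{"offset":[0,0,15],"spin":0},{"offset":[0,0,15],"spin":0},{"offset":[0,0,0],"spin":0},{"offset":[0,0,0],"spin":0}]'
python3 - <<'E'
from h import *
s=manip.sense();print(s["tcp_pos"],s["width"]*85.4)
w=manip.snapshot("wrist");save(w,"w3.png")
E
```

```text
clock: 4.55
tcp_pos: [0.6801, 0.1197, 0.0169]
eef_rot: [0.0, 0.074, 0.997, 0.0]
ft_force: [0.3, 0.3, -0.1]
width: 0.992
clock: 5.05
tcp_pos: [0.6803, 0.1197, 0.0171]
eef_rot: [0.0, 0.074, 0.997, 0.0]
ft_force: [-1.3, 0.5, 5.2]
width: 0.687
clock: 5.55
tcp_pos: [0.6805, 0.1196, 0.0668]
eef_rot: [0.001, 0.074, 0.997, 0.0]
ft_force: [-1.6, -0.4, -0.7]
width: 0.687
[0.68049921 0.11959471 0.06680694] 58.69704312939346
```

View pics/w3.png

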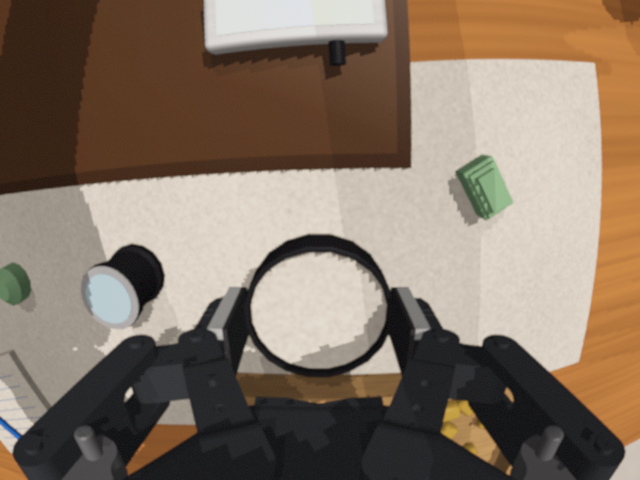

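The wrist view shows the cup gripped level between the pads, rim about (318,305), and clear of the desk.

```bash
python3 -m pendant '[{"offset":[0,0,20],"spin":0},{"offset":[-8,-12,20],"spin":0},{"offset":[-20,-33,0],"spin":0},{"offset":[-20,-33,0],"spin":0},{"offset":[-20,-33,0],"spin":0},{"offset":[-20,-33,0],"spin":0},{"offset":[-20,-33,0],"spin":0},{"offset":[-20,-33,0],"spin":0},{"offset":[-20,-33,0],"spin":0},{"offset":[-20,-33,0],"spin":0}]'
python3 -m pendant '[{"offset":[-15,-27,-5],"spin":0},{"offset":[-4,-9,-15],"spin":0},{"offset":[0,0,-15],"spin":0},{"offset":[0,0,0],"spin":0},{"offset":[0,0,0],"spin":0}]'
```

```text
clock: 6.43
tcp_pos: [0.5099, -0.1573, 0.105]
eef_rot: [-0.001, 0.074, 0.997, 0.0]
ft_force: [-0.1, -1.2, -0.7]
width: 0.689
clock: 6.85
tcp_pos: [0.4917, -0.1919, 0.0698]
eef_rot: [-0.002, 0.074, 0.997, 0.001]
ft_force: [0.2, 0.2, 0.1]
width: 0.692
```

```bash
python3 -m pendant '[{"offset":[1,-1,-10],"spin":0},{"offset":[0,0,-10],"spin":0},{"offset":[0,0,-5],"spin":0},{"offset":[0,0,-2],"spin":0},{"offset":[0,0,0],"spin":0},{"offset":[0,0,0],"spin":0}]'
python3 - <<'E'
from h import *
s=manip.sense();print(s["tcp_pos"],s["ft_force"])
E
```

```text
clock: 7.35
tcp_pos: [0.4941, -0.1932, 0.0443]
eef_rot: [-0.0, 0.074, 0.997, 0.0]
ft_force: [-0.2, 0.0, -0.3]
width: 0.688
[ 0.49411851 -0.19315955  0.04427254] [-0.1669033   0.01279135 -0.28195695]
```

Lower 2.5 mm, release, rise, and look.

```bash
python3 -m pendant '[{"offset":[-1,0,-1.5],"spin":0},{"offset":[0,0,-1.5],"spin":0},{"offset":[0,0,0],"spin":0}]'
python3 -m pendant '[{"offset":[0,0,0],"spin":0},{"offset":[0,0,0],"spin":0},{"offset":[0,0,0],"spin":0},{"offset":[0,0,0],"spin":0}]' 78
python3 -m pendant '[{"offset":[0,0,10],"spin":0},{"offset":[0,0,25],"spin":0},{"offset":[0,0,35],"spin":0},{"offset":[10,35,0],"spin":0.1},{"offset":[10,35,0],"spin":0.1},{"offset":[0,0,0],"spin":0},{"offset":[0,0,0],"spin":0}]'
python3 - <<'E'
from h import *
w=manip.snapshot("wrist");save(w,"w4.png");c=ray(w,(240,320))[0];print(c)
im=flat(w,.40,.56,-.27,-.09,.024,4000);cv2.imwrite("pics/f4.png",im)
for n,z in(("cup_center",.04),("scale_pan",.024)):
    for m in manip.masks_of(w,n)[:1]: print(n,m["p"],wat(w,m["location"],z))
E
```

```text
clock: 7.6
tcp_pos: [0.4929, -0.1934, 0.0413]
eef_rot: [0.0, 0.074, 0.997, 0.0]
ft_force: [0.1, -0.3, 0.6]
width: 0.684
clock: 7.93
tcp_pos: [0.4931, -0.1935, 0.0415]
eef_rot: [0.0, 0.074, 0.997, -0.0]
ft_force: [0.4, 1.0, 0.4]
width: 0.914
clock: 8.52
tcp_pos: [0.5133, -0.122, 0.1123]
eef_rot: [0.0, -0.027, 1.0, -0.0]
ft_force: [0.5, -0.8, 0.3]
width: 0.912
[ 0.44200531 -0.12598249  0.24218511]
cup_center 0.78 [ 0.49133986 -0.19108608  0.04      ]
scale_pan 0.9 [ 0.45885854 -0.17202768  0.024     ]
```

View pics/f4.png

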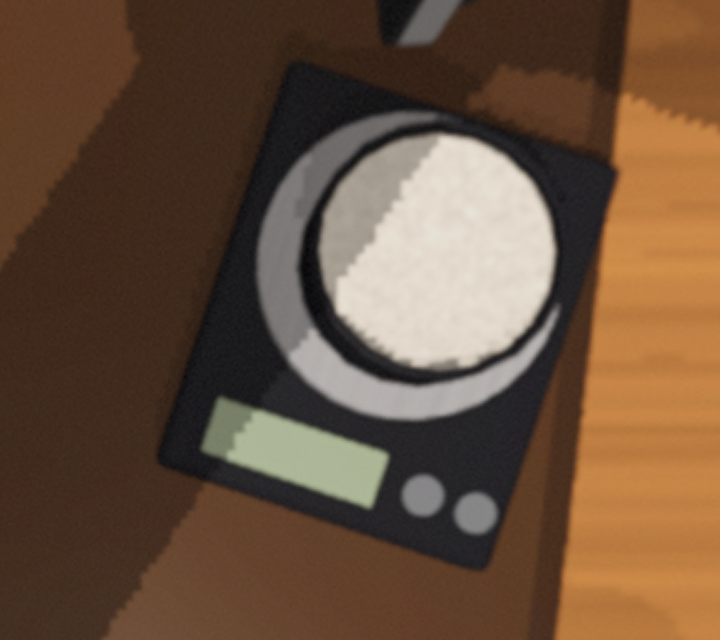

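Cup rim centre about (428,253), pan centre about (409,265); after the height correction the cup is ~2 mm off. Next is the step stone.

```bash
python3 -m pendant '[{"offset":[13.7,33.6,0],"spin":0.11},{"offset":[13.7,33.6,0],"spin":0.11},{"offset":[13.7,33.6,0],"spin":0.11},{"offset":[13.7,33.6,0],"spin":0.11},{"offset":[13.7,33.6,0],"spin":0},{"offset":[13.7,33.6,0],"spin":0},{"offset":[13.7,33.6,0],"spin":0},{"offset":[13.7,33.6,0],"spin":0},{"offset":[13.7,33.6,0],"spin":0},{"offset":[13.7,33.6,0],"spin":0}]' 45
python3 -m pendant '[{"offset":[0,0,-15],"spin":0},{"offset":[0,0,-5],"spin":0},{"offset":[0,0,0],"spin":0},{"offset":[0,0,0],"spin":0}]'
python3 - <<'E'
from h import *
w=manip.snapshot("wrist");c=ray(w,(240,320))[0];print(c)
im=flat(w,.60,.70,.15,.28,.014,6000);cv2.imwrite("pics/f5.png",im)
E
```

```text
clock: 9.5
tcp_pos: [0.6509, 0.2127, 0.111]
eef_rot: [-0.0, -0.243, 0.97, -0.0]
ft_force: [0.5, -0.2, 0.2]
width: 0.531
clock: 9.83
tcp_pos: [0.6494, 0.2107, 0.0905]
eef_rot: [-0.001, -0.243, 0.97, -0.0]
ft_force: [-1.2, -0.2, -0.1]
width: 0.523
[0.58682328 0.17694096 0.22072525]
```

View pics/f5.png

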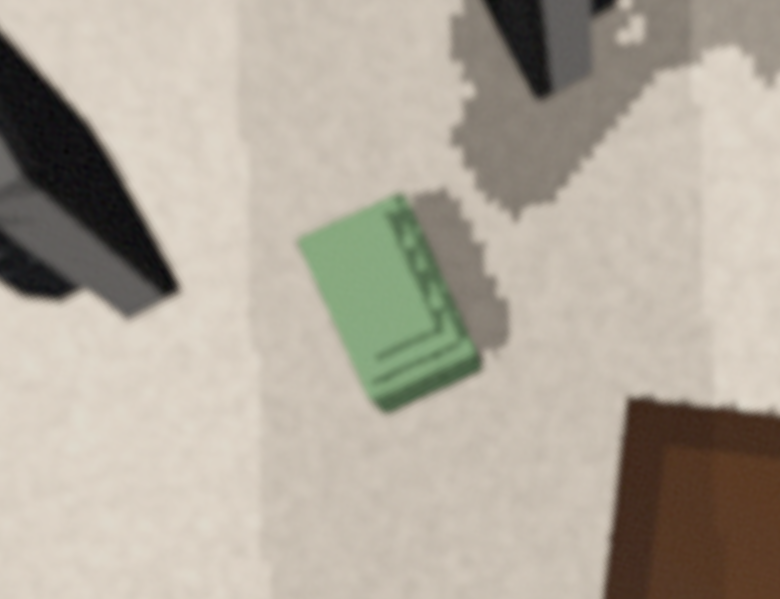

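Stone body top centre is about (386,296) in the crop, i.e. (0.6507, 0.2157), with its long axis at ~26°.

```bash
python3 -m pendant '[{"offset":[0.7,2.5,-20],"spin":-0.03},{"offset":[0.7,2.5,-20],"spin":0},{"offset":[0,0,-15],"spin":0},{"offset":[0,0,-10],"spin":0},{"offset":[0,0,-4],"spin":0},{"offset":[0,0,0],"spin":0},{"offset":[0,0,0],"spin":0}]'
python3 - <<'E'
from h import *
s=manip.sense();print(s["tcp_pos"],s["ft_force"])
E
```

```text
clock: 10.47
tcp_pos: [0.652, 0.2172, 0.0232]
eef_rot: [0.001, -0.229, 0.973, 0.0]
ft_force: [0.2, -0.1, -0.1]
width: 0.528
[0.65200632 0.21715491 0.02317675] [ 0.19216435 -0.10656196 -0.11085105]
```

```bash
python3 -m pendant '[{"offset":[-1,-1,-3],"spin":0},{"offset":[0,0,0],"spin":0}]'
python3 -m pendant '[{"offset":[0,0,0],"spin":0},{"offset":[0,0,0],"spin":0},{"offset":[0,0,0],"spin":0},{"offset":[0,0,0],"spin":0},{"offset":[0,0,0],"spin":0},{"offset":[0,0,0],"spin":0}]' 10 25
python3 -m pendant '[{"offset":[0,0,5],"spin":0},{"offset":[0,0,15],"spin":0},{"offset":[0,0,25],"spin":0},{"offset":[0,0,25],"spin":0},{"offset":[0,0,0],"spin":0},{"offset":[0,0,0],"spin":0}]'
python3 - <<'E'
from h import *
w=manip.snapshot("wrist");save(w,"w6.png");cv2.imwrite("pics/w6c.png",cv2.resize(w["pixels"][180:420,160:480,::-1],None,fx=2,fy=2))
E
```

```text
clock: 10.63
tcp_pos: [0.6506, 0.2164, 0.02]
eef_rot: [0.001, -0.229, 0.973, -0.0]
ft_force: [1.1, 0.3, 0.5]
width: 0.528
clock: 11.13
tcp_pos: [0.6508, 0.2167, 0.02]
eef_rot: [0.001, -0.229, 0.973, 0.0]
ft_force: [-1.1, -0.3, 4.5]
width: 0.224
clock: 11.63
tcp_pos: [0.6514, 0.2169, 0.0911]
eef_rot: [0.002, -0.229, 0.973, 0.0]
ft_force: [-0.1, -0.4, 0.1]
width: 0.224
```

View pics/w6c.png

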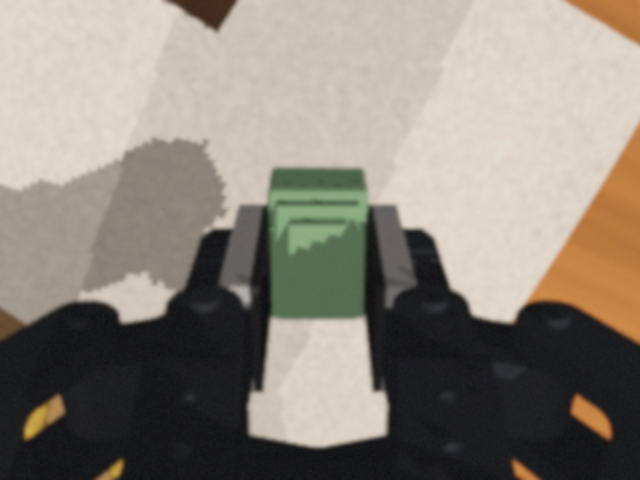

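```bash
python3 -m pendant '[{"offset":[-10,-26,5],"spin":-0.05},{"offset":[-14,-36,5],"spin":-0.05},{"offset":[-14,-36,0],"spin":-0.05},{"offset":[-14,-36,0],"spin":-0.05},{"offset":[-14,-36,0],"spin":-0.05},{"offset":[-14,-36,0],"spin":-0.05},{"offset":[-14,-36,0],"spin":-0.05},{"offset":[-14,-36,0],"spin":-0.05},{"offset":[-14,-36,0],"spin":-0.05},{"offset":[-14,-36,0],"spin":-0.05}]'
python3 -m pendant '[{"offset":[-14,-36,0],"spin":-0.05},{"offset":[-9,-23,0],"spin":0},{"offset":[0,0,-12],"spin":0},{"offset":[0,0,0],"spin":0},{"offset":[0,0,0],"spin":0},{"offset":[0,0,0],"spin":0}]'
```

```text
clock: 12.52
tcp_pos: [0.5122, -0.1344, 0.0978]
eef_rot: [-0.002, 0.02, 1.0, 0.001]
ft_force: [0.1, -0.8, -0.5]
width: 0.223
clock: 13.02
tcp_pos: [0.491, -0.1915, 0.0867]
eef_rot: [-0.001, 0.044, 0.999, 0.001]
ft_force: [0.2, 0.0, 0.6]
width: 0.226
```

Descend to z ≈ 0.060, then check.

```bash
python3 -m pendant '[{"offset":[1,0,-12],"spin":0},{"offset":[0,0,-10],"spin":0},{"offset":[0,0,-4],"spin":0},{"offset":[0,0,0],"spin":0},{"offset":[0,0,0],"spin":0}]'
```

```text
clock: 13.43
tcp_pos: [0.4924, -0.1919, 0.0611]
eef_rot: [-0.0, 0.043, 0.999, 0.0]
ft_force: [-1.0, -0.1, -0.8]
width: 0.227
```

```bash
python3 -m pendant '[{"offset":[0,0,-1.5],"spin":0},{"offset":[0,0,-1.3],"spin":0},{"offset":[0,0,0],"spin":0},{"offset":[0,0,0],"spin":0}]'
python3 -m pendant '[{"offset":[0,0,0],"spin":0},{"offset":[0,0,0],"spin":0},{"offset":[0,0,0],"spin":0}]' 34
python3 -m pendant '[{"offset":[0,0,10],"spin":0},{"offset":[0,0,25],"spin":0},{"offset":[0,0,25],"spin":0},{"offset":[20,15,0],"spin":0},{"offset":[20,15,0],"spin":0},{"offset":[0,0,0],"spin":0},{"offset":[0,0,0],"spin":0}]' - 25
python3 - <<'E'
from h import *
w=manip.snapshot("wrist");c=ray(w,(240,320))[0];print(c)
im=flat(w,.42,.54,-.26,-.12,.038,5000);cv2.imwrite("pics/f7.png",im)
E
```

```text
clock: 13.77
tcp_pos: [0.4925, -0.1925, 0.0587]
eef_rot: [0.0, 0.044, 0.999, -0.0]
ft_force: [-0.5, -0.2, 0.5]
width: 0.226
clock: 14.02
tcp_pos: [0.4925, -0.1925, 0.0587]
eef_rot: [0.0, 0.044, 0.999, -0.0]
ft_force: [-0.1, -0.1, -0.2]
width: 0.4
clock: 14.6
tcp_pos: [0.5331, -0.162, 0.1193]
eef_rot: [0.0, 0.043, 0.999, -0.0]
ft_force: [-0.5, -0.2, -0.6]
width: 0.396
[ 0.46194498 -0.15585116  0.24921254]
```

View pics/f7.png

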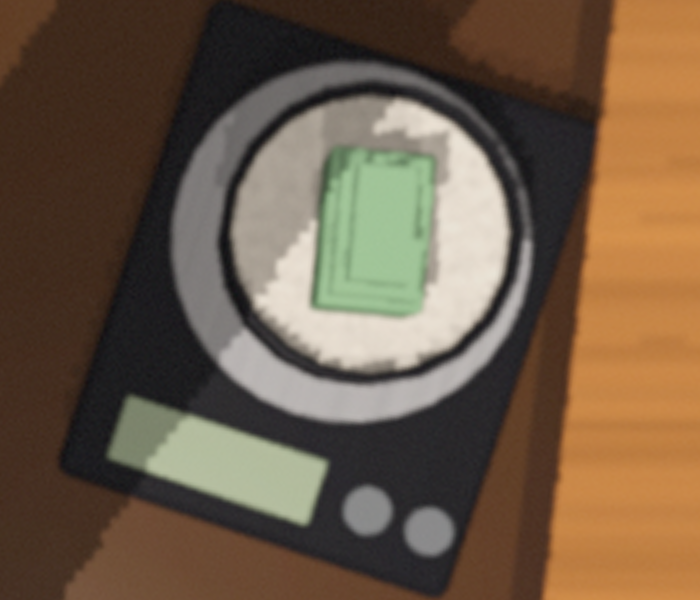

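The step stone lies flat, centred in the cup (stone ~(372,232), cup ~(370,232)). Now the round stone.

```bash
python3 -m pendant '[{"offset":[33,14,0],"spin":0},{"offset":[33,14,-10],"spin":0},{"offset":[33,14,-10],"spin":0},{"offset":[33,14,-10],"spin":0},{"offset":[0,0,0],"spin":0},{"offset":[0,0,0],"spin":0}]' 60
python3 - <<'E'
from h import *
w=manip.snapshot("wrist");print(manip.sense()["tcp_pos"])
for m in manip.masks_of(w,"roundstone_center")[:2]: print(m["p"],m["region"].sum(),m["location"],wat(w,m["location"],.012))
im=flat(w,.62,.70,-.16,-.06,.012,6000);cv2.imwrite("pics/f8.png",im)
E
```

```text
clock: 15.15
tcp_pos: [0.6642, -0.1062, 0.0869]
eef_rot: [-0.002, 0.043, 0.999, 0.0]
ft_force: [-0.7, -0.5, -0.5]
width: 0.707
[ 0.6631642  -0.10670284  0.08757166]
0.63 2092 [257.3, 319.8] [ 0.66643365 -0.10571594  0.012     ]
0.54 2118 [12.5, 126.5] [ 0.50413603 -0.20838492  0.012     ]
```

View pics/f8.png

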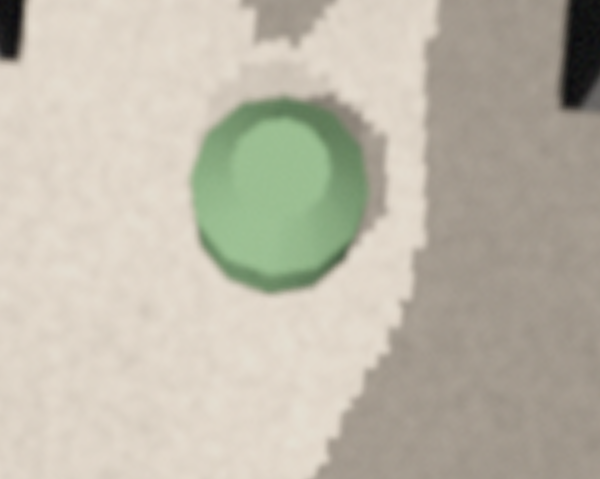

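Round stone's girdle is centred at about (280,187) in the crop → (0.6688, -0.1067).

```bash
python3 -m pendant '[{"offset":[2.2,0,-20],"spin":0},{"offset":[2.2,0,-20],"spin":0},{"offset":[0,0,-15],"spin":0},{"offset":[0,0,-8],"spin":0},{"offset":[0,0,-4],"spin":0},{"offset":[0,0,0],"spin":0},{"offset":[0,0,0],"spin":0}]'
```

```text
clock: 15.83
tcp_pos: [0.6689, -0.107, 0.0225]
eef_rot: [0.001, 0.044, 0.999, -0.0]
ft_force: [0.5, 0.1, -0.3]
width: 0.694
```

```bash
python3 -m pendant '[{"offset":[0,0,-4.5],"spin":0},{"offset":[0,0,0],"spin":0}]'
python3 -m pendant '[{"offset":[0,0,0],"spin":0},{"offset":[0,0,0],"spin":0},{"offset":[0,0,0],"spin":0},{"offset":[0,0,0],"spin":0},{"offset":[0,0,0],"spin":0},{"offset":[0,0,0],"spin":0}]' 20 25
python3 -m pendant '[{"offset":[0,0,5],"spin":0},{"offset":[0,0,15],"spin":0},{"offset":[0,0,25],"spin":0},{"offset":[0,0,25],"spin":0},{"offset":[0,0,0],"spin":0}]'
python3 -m pendant '[{"offset":[-18.7,29.3,0],"spin":0},{"offset":[-18.7,29.3,0],"spin":0},{"offset":[-18.7,29.3,0],"spin":0},{"offset":[-18.7,29.3,0],"spin":0},{"offset":[-18.7,29.3,0],"spin":0},{"offset":[-18.7,29.3,0],"spin":0},{"offset":[-18.7,29.3,0],"spin":0},{"offset":[-18.7,29.3,-10],"spin":0},{"offset":[0,0,-15],"spin":0},{"offset":[0,0,0],"spin":0}]'
python3 -m pendant '[{"offset":[0,0,0],"spin":0}]'
```

```text
clock: 16.0
tcp_pos: [0.6689, -0.1066, 0.0175]
eef_rot: [0.0, 0.044, 0.999, -0.0]
ft_force: [-0.7, 0.0, -0.2]
width: 0.699
clock: 16.5
tcp_pos: [0.6691, -0.1064, 0.0175]
eef_rot: [0.0, 0.044, 0.999, -0.0]
ft_force: [-0.6, 1.0, 3.6]
width: 0.336
clock: 16.92
tcp_pos: [0.672, -0.1072, 0.0923]
eef_rot: [0.005, 0.044, 0.999, -0.001]
ft_force: [0.9, -0.9, 1.0]
width: 0.332
clock: 17.75
tcp_pos: [0.5157, 0.1292, 0.0598]
eef_rot: [-0.003, 0.042, 0.999, -0.0]
ft_force: [0.8, -1.1, 0.1]
width: 0.336
clock: 17.83
tcp_pos: [0.5186, 0.1281, 0.0614]
eef_rot: [-0.001, 0.043, 0.999, -0.0]
ft_force: [1.2, 0.0, -0.1]
width: 0.333
```

```bash
python3 -m pendant '[{"offset":[0,0,-12],"spin":0},{"offset":[0,0,-8],"spin":0},{"offset":[0,0,-4],"spin":0},{"offset":[0,0,-1],"spin":0},{"offset":[0,0,0],"spin":0},{"offset":[0,0,0],"spin":0}]'
```

```text
clock: 18.33
tcp_pos: [0.5197, 0.1277, 0.0373]
eef_rot: [0.0, 0.044, 0.999, 0.0]
ft_force: [-0.4, 0.0, -0.6]
width: 0.334
```

```bash
python3 -m pendant '[{"offset":[0,0,-1.5],"spin":0},{"offset":[0,0,-1.5],"spin":0},{"offset":[0,0,0],"spin":0}]'
python3 -m pendant '[{"offset":[0,0,0],"spin":0},{"offset":[0,0,0],"spin":0},{"offset":[0,0,0],"spin":0},{"offset":[0,0,0],"spin":0}]' 55
python3 -m pendant '[{"offset":[0,0,10],"spin":0},{"offset":[0,0,25],"spin":0},{"offset":[0,0,35],"spin":0},{"offset":[30,-24,0],"spin":0},{"offset":[31,-24,0],"spin":0},{"offset":[31,-24,0],"spin":0},{"offset":[31,-24,0],"spin":0},{"offset":[31,-24,0],"spin":0},{"offset":[0,0,0],"spin":0},{"offset":[0,0,0],"spin":0}]' 66
python3 - <<'E'
from h import *
w=manip.snapshot("wrist");print(manip.sense()["tcp_pos"]);c=ray(w,(240,320))[0];print(c)
im=flat(w,.47,.71,-.05,.18,.02,2500);cv2.imwrite("pics/f9.png",im)
for n,z in (("roundstone_center",.028),("light_top",.016),("loupe_center",.03)):
    for m in manip.masks_of(w,n)[:1]: print(n,m["p"],m["region"].sum(),m["location"],wat(w,m["location"],z))
E
```

```text
clock: 18.58
tcp_pos: [0.5191, 0.128, 0.034]
eef_rot: [-0.0, 0.044, 0.999, 0.0]
ft_force: [-0.2, -0.8, 0.2]
width: 0.332
clock: 18.92
tcp_pos: [0.5193, 0.128, 0.0341]
eef_rot: [0.0, 0.044, 0.999, 0.0]
ft_force: [0.2, 0.1, 0.3]
width: 0.644
clock: 19.75
tcp_pos: [0.6747, 0.0063, 0.1042]
eef_rot: [0.0, 0.045, 0.999, 0.0]
ft_force: [-0.5, 1.0, -0.5]
width: 0.772
[0.67304249 0.00756645 0.10402532]
[0.60358308 0.01267212 0.23412933]
roundstone_center 0.74 365 [1.6, 494.1] [0.52898696 0.12436173 0.028     ]
light_top 0.97 7960 [34.7, 489.1] [0.54797216 0.12387394 0.016     ]
loupe_center 0.57 4068 [250.3, 322.6] [0.67286885 0.00873978 0.03      ]
```

View pics/f9.png

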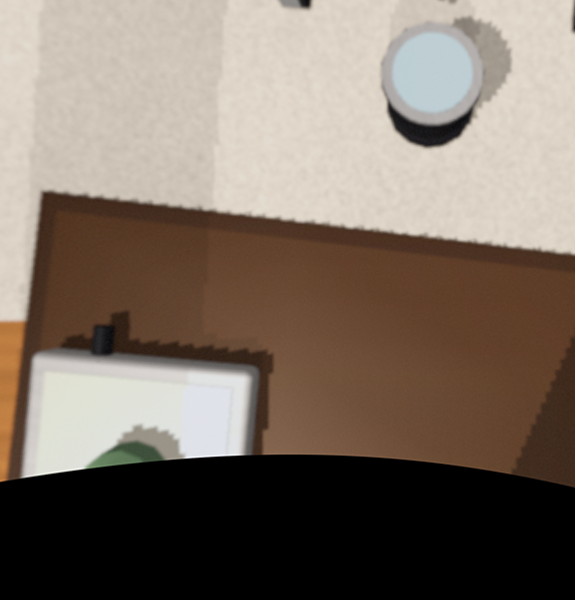

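Loupe head is at (432,73) in the crop → (0.674, 0.0077), right under the tool; the round stone is on the light pad (only partly in view).

```bash
python3 -m pendant '[{"offset":[0,0,-25],"spin":0},{"offset":[0,0,-25],"spin":0},{"offset":[0,0,-18],"spin":0},{"offset":[0,0,-10],"spin":0},{"offset":[0,0,-5],"spin":0},{"offset":[0,0,0],"spin":0},{"offset":[0,0,0],"spin":0}]'
python3 -m pendant '[{"offset":[0,0,-2],"spin":0},{"offset":[0,0,0],"spin":0},{"offset":[0,0,0],"spin":0}]'
```

```text
clock: 20.53
tcp_pos: [0.6736, 0.0084, 0.0219]
eef_rot: [0.001, 0.044, 0.999, 0.0]
ft_force: [-0.4, -0.9, 0.4]
width: 0.775
clock: 20.78
tcp_pos: [0.6737, 0.008, 0.0199]
eef_rot: [0.001, 0.044, 0.999, 0.0]
ft_force: [-0.8, -0.7, -0.1]
width: 0.769
```

```bash
python3 -m pendant '[{"offset":[0,0,0],"spin":0},{"offset":[0,0,0],"spin":0},{"offset":[0,0,0],"spin":0},{"offset":[0,0,0],"spin":0},{"offset":[0,0,0],"spin":0},{"offset":[0,0,0],"spin":0}]' 25 30
python3 -m pendant '[{"offset":[0,0,5],"spin":0},{"offset":[0,0,15],"spin":0},{"offset":[0,0,20],"spin":0},{"offset":[-17,-3.5,0],"spin":0},{"offset":[-34,-7.5,0],"spin":0},{"offset":[-34,-7.5,0],"spin":0},{"offset":[-34,-7.5,0],"spin":0},{"offset":[-34,-7.5,0],"spin":0},{"offset":[-20,-5,0],"spin":0},{"offset":[0,0,0],"spin":0}]'
python3 -m pendant '[{"offset":[0,0,-10],"spin":0},{"offset":[0,0,-10],"spin":0},{"offset":[0,0,-8],"spin":0},{"offset":[0,0,0],"spin":0},{"offset":[0,0,0],"spin":0}]'
```

```text
clock: 21.28
tcp_pos: [0.6734, 0.0079, 0.0196]
eef_rot: [0.0, 0.044, 0.999, 0.0]
ft_force: [-1.0, -0.3, 3.9]
width: 0.428
clock: 22.12
tcp_pos: [0.4936, -0.0303, 0.0583]
eef_rot: [-0.004, 0.044, 0.999, 0.0]
ft_force: [0.4, 0.4, -0.1]
width: 0.422
clock: 22.53
tcp_pos: [0.5003, -0.0304, 0.0305]
eef_rot: [-0.001, 0.044, 0.999, 0.0]
ft_force: [-0.2, 0.6, -0.8]
width: 0.424
```

```bash
python3 -m pendant '[{"offset":[0,0,-4],"spin":0},{"offset":[0,0,-3],"spin":0},{"offset":[0,0,-1.5],"spin":0},{"offset":[0,0,0],"spin":0},{"offset":[0,0,0],"spin":0}]'
python3 -m pendant '[{"offset":[0,0,0],"spin":0},{"offset":[0,0,0],"spin":0},{"offset":[0,0,0],"spin":0},{"offset":[0,0,0],"spin":0}]' 60
python3 -m pendant '[{"offset":[0,0,15],"spin":0},{"offset":[0,0,35],"spin":0},{"offset":[0,0,35],"spin":0},{"offset":[21,-26.6,0],"spin":0},{"offset":[21,-26.6,0],"spin":0},{"offset":[21,-26.6,0],"spin":0},{"offset":[21,-26.6,0],"spin":0},{"offset":[21,-26.6,0],"spin":0},{"offset":[21,-26.6,0],"spin":0},{"offset":[21,-26.6,0],"spin":0}]'
python3 -m pendant '[{"offset":[0,0,0],"spin":0},{"offset":[0,0,0],"spin":0}]'
python3 - <<'E'
from h import *
w=manip.snapshot("wrist");print(manip.sense()["tcp_pos"]);c=ray(w,(240,320))[0];print(c)
im=flat(w,.48,.70,-.28,.0,.02,2500);cv2.imwrite("pics/f10.png",im)
E
```

```text
clock: 22.95
tcp_pos: [0.5002, -0.0305, 0.0225]
eef_rot: [-0.0, 0.044, 0.999, 0.0]
ft_force: [-0.2, -0.5, 0.6]
width: 0.426
clock: 23.28
tcp_pos: [0.5004, -0.0305, 0.0227]
eef_rot: [0.0, 0.044, 0.999, 0.0]
ft_force: [0.4, 0.2, -0.2]
width: 0.705
clock: 24.12
tcp_pos: [0.6479, -0.218, 0.1075]
eef_rot: [-0.0, 0.044, 0.999, 0.0]
ft_force: [0.2, -0.1, 0.1]
width: 0.701
clock: 24.28
tcp_pos: [0.6478, -0.2183, 0.1068]
eef_rot: [-0.0, 0.045, 0.999, 0.0]
ft_force: [-0.4, 0.4, -1.0]
width: 0.705
[ 0.6466373  -0.21677764  0.10679279]
[ 0.57678319 -0.21195349  0.23681067]
```

View pics/f10.png

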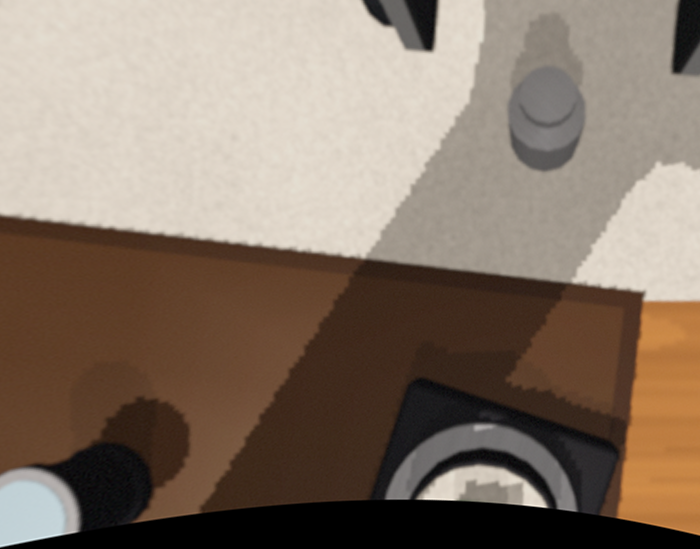

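Weight body is centred at about (546,113) → (0.6505, -0.218).

```bash
python3 -m pendant '[{"offset":[3,-0.5,-22],"spin":0},{"offset":[0,0,-22],"spin":0},{"offset":[0,0,-20],"spin":0},{"offset":[0,0,-12],"spin":0},{"offset":[0,0,-8],"spin":0},{"offset":[0,0,-2],"spin":0},{"offset":[0,0,0],"spin":0},{"offset":[0,0,0],"spin":0}]'
python3 -m pendant '[{"offset":[0,0,0],"spin":0},{"offset":[0,0,0],"spin":0},{"offset":[0,0,0],"spin":0},{"offset":[0,0,0],"spin":0},{"offset":[0,0,0],"spin":0},{"offset":[0,0,0],"spin":0}]' 18 45
python3 -m pendant '[{"offset":[0,0,5],"spin":0},{"offset":[0,0,15],"spin":0},{"offset":[0,0,20],"spin":0},{"offset":[0,0,25],"spin":0},{"offset":[0,0,0],"spin":0},{"offset":[0,0,0],"spin":0}]'
```

```text
clock: 25.0
tcp_pos: [0.6508, -0.2173, 0.0226]
eef_rot: [0.001, 0.044, 0.999, -0.0]
ft_force: [0.2, -0.9, 0.4]
width: 0.704
clock: 25.5
tcp_pos: [0.6509, -0.2176, 0.0228]
eef_rot: [0.001, 0.044, 0.999, -0.0]
ft_force: [-0.4, 0.5, 5.5]
width: 0.339
clock: 26.0
tcp_pos: [0.6509, -0.2175, 0.0876]
eef_rot: [0.001, 0.044, 0.999, -0.0]
ft_force: [-0.4, -0.2, -1.4]
width: 0.335
```

```bash
python3 -m pendant '[{"offset":[-10,20,0],"spin":0},{"offset":[-16,33,0],"spin":0},{"offset":[-16,33,0],"spin":0},{"offset":[-16,33,0],"spin":0},{"offset":[-16,33,0],"spin":0},{"offset":[-13,27,0],"spin":0},{"offset":[0,0,0],"spin":0},{"offset":[0,0,-15],"spin":0},{"offset":[0,0,-15],"spin":0},{"offset":[0,0,0],"spin":0}]'
python3 -m pendant '[{"offset":[0,0,-10],"spin":0},{"offset":[0,0,-10],"spin":0},{"offset":[0,0,-5],"spin":0},{"offset":[0,0,0],"spin":0},{"offset":[0,0,0],"spin":0}]'
```

```text
clock: 26.83
tcp_pos: [0.56, -0.0376, 0.0528]
eef_rot: [-0.004, 0.044, 0.999, 0.001]
ft_force: [-0.6, -0.0, -2.3]
width: 0.336
clock: 27.25
tcp_pos: [0.563, -0.0384, 0.0311]
eef_rot: [-0.0, 0.044, 0.999, 0.0]
ft_force: [0.4, -0.5, -2.6]
width: 0.333
```

```bash
python3 -m pendant '[{"offset":[1,0,-3],"spin":0},{"offset":[0,0,-2],"spin":0},{"offset":[0,0,-1],"spin":0},{"offset":[0,0,0],"spin":0},{"offset":[0,0,0],"spin":0}]'
```

```text
clock: 27.67
tcp_pos: [0.5643, -0.0382, 0.0257]
eef_rot: [0.0, 0.044, 0.999, 0.0]
ft_force: [-0.1, -0.1, -2.0]
width: 0.336
```

```bash
python3 -m pendant '[{"offset":[0,0,-1],"spin":0},{"offset":[0,0,0],"spin":0}]'
python3 -m pendant '[{"offset":[0,0,0],"spin":0},{"offset":[0,0,0],"spin":0},{"offset":[0,0,0],"spin":0},{"offset":[0,0,0],"spin":0}]' 60
python3 -m pendant '[{"offset":[0,0,15],"spin":0},{"offset":[0,0,35],"spin":0},{"offset":[0,0,35],"spin":0},{"offset":[0,0,40],"spin":0},{"offset":[-5,4,40],"spin":0},{"offset":[-10,5,40],"spin":0},{"offset":[-10,5,25],"spin":0},{"offset":[0,0,0],"spin":0},{"offset":[0,0,0],"spin":0}]'
python3 - <<'E'
from h import *
w=manip.snapshot("wrist");print(manip.sense()["tcp_pos"]);c=ray(w,(240,320))[0];print(c)
im=flat(w,.38,.66,-.27,.2,.02,1600);cv2.imwrite("pics/f11.png",im)
p=manip.snapshot("scene");cv2.imwrite("pics/s11.png",cv2.resize(p["pixels"][180:380,170:470,::-1],None,fx=2.5,fy=2.5))
E
```

```text
clock: 27.83
tcp_pos: [0.5644, -0.0382, 0.0248]
eef_rot: [0.0, 0.044, 0.999, 0.0]
ft_force: [0.3, 0.2, 0.1]
width: 0.33
clock: 28.17
tcp_pos: [0.5643, -0.0382, 0.0247]
eef_rot: [0.0, 0.044, 0.999, 0.0]
ft_force: [-0.5, 0.2, 0.1]
width: 0.699
clock: 28.92
tcp_pos: [0.5396, -0.0241, 0.2566]
eef_rot: [0.002, 0.044, 0.999, -0.0]
ft_force: [-0.2, 0.1, -1.0]
width: 0.702
[ 0.53898908 -0.0241771   0.25470932]
[ 0.46802364 -0.01784678  0.38624667]
```

View pics/f11.png

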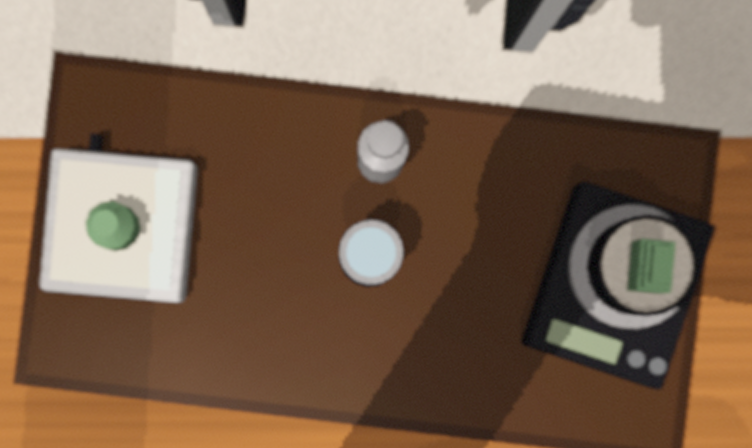

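View pics/s11.png

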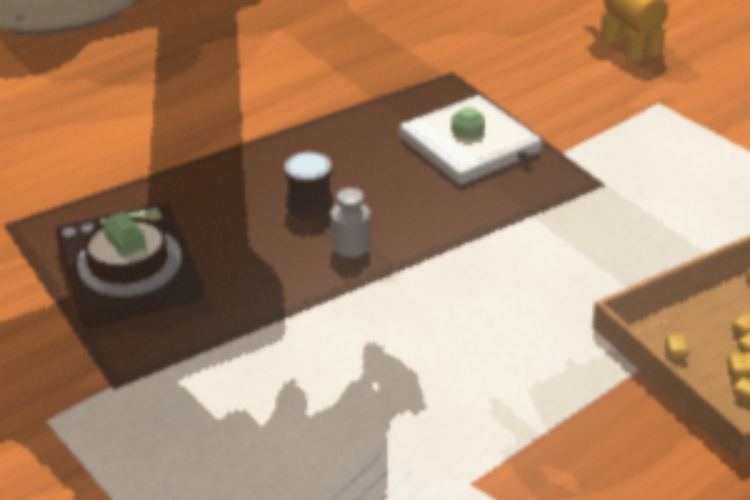

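Everything stands where planned. The step stone is in the cup on the pan (653,265), the round stone mid-pad (113,225), the loupe at (371,252), and the weight upright behind it at (382,150).

```bash
python3 -c "
from station import manip
print(manip.sign_off(), manip.sense()['clock'])"
```

```text
the job is handed in; nothing more can be done
the job is handed in; nothing more can be done
```

The mat is set up and the job is handed in. Everything is released and the gripper is about 25 cm up. The clock read 28.9 s of the 112 s allowed just before the last pictures.

| Item | Where it stands | Last check |
|---|---|---|
| Cup | On the scale's pan | 1–2 mm from the pan's centre, measured in the wrist pictures |
| Step stone | Flat on the pad in the cup | Within about 1 mm of the cup's centre in the close-up |
| Round stone | Flat on the light pad | Near the middle in the last picture; about 1 mm off by tool position at release |
| Loupe | Centre of the mat | About 1 mm off by tool position at release |
| Weight | Upright behind the loupe | Gap of about 3 cm by tool positions |

In the last wrist and scene pictures everything stands upright. I never moved near the elephant or the calculator, but I did not measure them again at the end. The detector failed twice: it missed the weight in the first top picture, and it took the elephant for the loupe in one wrist picture. I used positions read from the pictures instead. No checks failed at the end.

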